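# Hang the fixture brackets on the stand and cup the locating pin

### The job

Clear the station for changeover: hang both L-brackets by their eyes on the bar of the yellow-backed stand, the white one at the back next to the upright and the orange one in front of it towards the tip, each with its foot pointing out towards the bar's tip. Pull the brass locating pin out of the fixture block and stand it, head up, on the bottom of the blue holder cup. Leave the spray can, the small parts bin and the wrench where they are.

Things in the scene. Friction and masses are not known exactly. Their poses are not given: they have to be found in the camera images.
- white_bracket: White painted aluminium L-bracket, ~0.3 kg, standing on its foot: vertical plate 160 mm tall, 60 wide, 10 thick; foot 60 wide, 10 thick, reaching 50 mm out from the plate's front at the bottom. Round 34 mm eye through the plate, centre 107 mm up, 36 mm of solid plate above it to pinch. Origin: underside, below mid-plate. z up; x square to the plate (eye axis); foot points to own -x.
- orange_bracket: Orange painted aluminium L-bracket, ~0.3 kg, standing on its foot: vertical plate 160 mm tall, 60 wide, 10 thick; foot 60 wide, 10 thick, reaching 50 mm out from the plate's front at the bottom. Round 34 mm eye through the plate, centre 107 mm up, 36 mm of solid plate above it to pinch. Origin: underside, below mid-plate. z up; x square to the plate (eye axis); foot points to own -x.
- white_bracket_eye (a point): Centre of the white bracket's eye (same axes as the bracket), mid-thickness.
- orange_bracket_eye (a point): Centre of the orange bracket's eye (same axes as the bracket), mid-thickness.
- stand: Fixed stand of 14 mm round bar: upright at the origin, bent at 235 mm height (bar axis) into a level bar 160 mm along the stand's own -x, then an upturned tip 8 mm further out, its top 8 mm above the bar's top; nothing is higher. Base plate 160 mm wide, 12 thick, x -60 to +90. Yellow panel 150 wide, top at 182 mm, 45 mm behind the upright (+x). Origin: underside, at the upright.
- peg (a point): Where upright and level bar axes meet, 235 mm up; axes as the stand (bar runs along -x). A hung bracket's eye centre is 10 mm below the bar axis; it leans up to about 10 degrees, bottom swinging towards the upright. Because of its foot each needs about 75 mm of bar: white about 40, orange about 120 mm from here suits.
- peg_tip (a point): End of the level part of the bar, 160 mm from the peg point, at the bar's axis, where the turned-up tip begins.
- fixture: Fixed aluminium block 80 x 80 x 60 mm with a vertical blind bore of 19.5 mm, 50 mm deep, in the middle of its top. Origin: centre of its underside.
- pin: Brass-coloured locating pin, 170 mm long, about 0.15 kg, standing in the fixture's bore (bottom 10 mm, top 180 mm above the table). Shaft 18 mm in diameter; head 26 mm in diameter, the top 28 mm. Origin: centre of its bottom end, z along the pin towards the head.
- pin_head (a point): Middle of the pin's head, 156 mm above its bottom end: the place to grip.
- cup: Fixed upright blue holder cup, 44 mm outside diameter, 34 mm inside, 80 mm tall, on a 70 x 70 x 4 mm foot plate. Origin: centre of its underside.
- cup_rim (a point): Centre of the cup's mouth, 80 mm above the table.
- cup_in (a point): Centre of the cup's inner floor, 6 mm above the table.
- spray_can: Bystander: spray can with green label, 56 mm diameter, 145 mm tall, standing loose. Origin: centre of its underside.
- parts_bin: Bystander: small open blue bin of black clips, 110 x 150 x 70 mm, loose. Origin: centre of its underside.
- wrench: Bystander: steel wrench 160 mm long, lying loose on the table, along its own x. Origin: at its middle.

How it is judged:
By the outcome, as a careful person would: the job done as asked, in the order asked, and still so for the second after the job is handed in, with the robot touching nothing.
It also fails if it takes over 67 s, if anything falls off the work surface, if the arm or the gripper's body presses on something with over 40 N, if the wrist force passes 120 N, or if a joint passes its speed limit or range.

### The arm

A 7-joint arm with a two-finger parallel gripper is mounted at the origin on the work surface. World frame = base frame: x ahead of the robot, y to its left, z up, the work surface at z = 0. Lengths are in m, angles in rad, forces in N, time in s.
With the tool pointing down it reaches from about 0.4 to 0.875 m from the base axis. Payload 4.4 kg.
Tool frame: the origin (TCP) lies on the centre line of the jaws, within the pads' length; the fingertips stand ahead of it and the grasp point (between the pads) is the TCP (ctrl.tcp_to_tips is the y of the fingertips in the tool frame, in m); y points along the fingers, x is the direction in which the jaws open and shut, and the axes are right-handed (so a half turn about y gives the same grasp; the last joint's range is limited). The gripper opens to 85 mm and grips with 20 to 120 N. Pads are 22 mm wide; open, the fingers measure 114 mm over their backs; the gripper's body (76 mm by 85 mm) begins 54 mm behind the grasp point. The pads swing forward as they close: fully open they stand 13 mm farther back than shut.
Start: joints at [-1.271, 0.628, 0.038, 1.517, -0.027, 0.996, -0.02], TCP at [0.232, 0.607, 0.25] pointing down, gripper open.
Joint ranges: [-3.06, 3.06], [-0.37, 2.12], [-1.25, 1.32], [0.18, 2.47], [-1.1, 4.24], [0.23, 1.98], [-2.94, 2.94]. Speed limits (rad/s): [2.57, 2.57, 3.14, 3.14, 3.14, 3.14, 3.14].

### API

Orientations are given as a rotation vector (axis times angle).
In Python, from workcell import ctrl gives the robot as it stands. The module is installed in compiled form; this text tells all that it offers.
- The arm moves only by the tool send_rows, never from a script. Its argument "deltas" is a list of rows, each an object with "claw": the opening, from 0 (shut) to 1 (fully open); "travel": the shift along the tool's x, y, z in m, a list of three; "dr": the turn, a rotation vector about the tool's x, y, z in degrees, a list of three. A call has 1 to 5 rows; each row is the pose to reach, as a shift and turn from the pose measured when the call began, along the tool's axes at that moment; what a row does not reach only later rows make up. A row lasts 1/10 s, in which the tool goes at most 50 mm and 8.59 degrees, less where a joint would pass 70% of its speed; a pose out of reach is approached as far as the arm can. A call with a gripper value outside its range is refused whole. The fingers move at their own pace and stop on an object; the grip force is fixed at half the most. Time passes only in rows, so rows that repeat a pose let the fingers close. It gives the time, the measured TCP pose, the force and the opening at its end, in the units of the state.
- ctrl.state(): the state, without advancing time (a new reading comes with each control period).
- ctrl.camera(name): name is "side" or "top" or "wrist"; returns the picture (384x512x3 uint8, red, green, blue); there is no depth.
- ctrl.camera_params(name): a dict with "fx", "fy", "cx", "cy" (pixels), "T" (4x4, takes a point from camera to world coordinates). Camera axes: x right, y down, z forward; pixel columns grow to the right and rows downward; lengths in m; the calibration is good to about 2 mm. A picture is of the moment at which its call begins: read the wrist's pose just before it. camera_params takes no time and is no camera call; for the wrist camera it gives the pose at the moment of the call.
- ctrl.finish_job(): hands the job in, once; it reports no verdict.
The state is a dict: "time": time; "joint_pos": joint angles; "dq": joint speeds; "joint_efforts": joint torques, N m; "tcp_pos": TCP position; "eef_rot": TCP orientation; "wrist_force": force on the tool from outside, world axes, zero at the start; "ft_torque": the same for the moment, N m; "finger_gap": opening from 0.0 (shut) to 1.0 (fully open).
Only numpy, scipy, OpenCV 4.12 (cv2) and the standard library are available. Lean on these libraries where they do the work, as an engineer would, in place of code of your own. Each camera call takes 0.05 s, during which the arm holds its last target.

## Working session

There is one attempt and no reset: what is moved stays moved. The work goes in short steps, Python scripts to look and compute and a tool call to move; the robot and the scene stay as the last step left them, time stands still between calls to the robot, and variables do not carry over. Pictures are saved under pics/ and viewed, and the job is handed in when it is done.

Besides the shell and the picture viewer there is one more tool, called as a command line: name --argument value ..., lists and objects as JSON in quotes. send_rows: Moves the arm, as the interface text tells. Its arguments: {"type":"object","properties":{"deltas":{"type":"array"}},"required":["deltas"]}

```bash
mkdir -p pics; python3 - <<'E'
from workcell import ctrl
import cv2
s=ctrl.state();print(s, ctrl.tcp_to_tips)
for n in ["side","top","wrist"]:
    p=ctrl.camera_params(n);print(n,p)
    cv2.imwrite(f"pics/{n}0.png",ctrl.camera(n)[:,:,::-1])
E
```

```text
{'time': 0.0, 'joint_pos': array([-1.27078731,  0.6293802 ,  0.03845929,  1.51835729, -0.02699084,
        0.99628086, -0.01999709]), 'dq': array([ 0.00103667, -0.00080571,  0.00093375,  0.00043321,  0.00079275,
       -0.00036921, -0.00256477]), 'joint_efforts': array([-3.95297238e-04, -5.63402259e+01,  1.22680563e+00, -1.93444973e+01,
        1.11456175e-02,  1.07161907e-02, -2.33818434e-05]), 'tcp_pos': array([0.23228463, 0.60645667, 0.24937071]), 'eef_rot': array([-1.36148896, -0.93452081,  0.93707326]), 'wrist_force': array([ 0.02223391,  0.69210331, -0.77733641]), 'ft_torque': array([-0.02632566,  0.04355328,  0.00548668]), 'finger_gap': 0.9990736344745181} 0.019
side {'fx': 361.14260089542586, 'fy': 361.14260089542586, 'cx': 252.91798437857403, 'cy': 190.2670968796327, 'T': array([[ 0.94064734, -0.18733104,  0.28300117,  0.35359571],
       [-0.33910806, -0.48507001,  0.80604765, -0.7502707 ],
       [-0.01372236, -0.85417455, -0.51980528,  0.62391123],
       [ 0.        ,  0.        ,  0.        ,  1.        ]])}
top {'fx': 364.5089254593243, 'fy': 364.5089254593243, 'cx': 256.2081038615222, 'cy': 187.8726902125781, 'T': array([[ 0.02333536, -0.99771443,  0.06341428,  0.53508852],
       [-0.99967164, -0.02395876, -0.009088  ,  0.00930392],
       [ 0.01058656, -0.06318139, -0.99794591,  1.15025558],
       [ 0.        ,  0.        ,  0.        ,  1.        ]])}
wrist {'fx': 276.1284166471122, 'fy': 276.1284166471122, 'cx': 253.55440716122737, 'cy': 190.75572677160866, 'T': array([[ 0.35737343,  0.88909814,  0.28598728,  0.15915159],
       [ 0.93396024, -0.3396883 , -0.1110411 ,  0.63459316],
       [-0.0015799 ,  0.30678389, -0.95177789,  0.37230765],
       [ 0.        ,  0.        ,  0.        ,  1.        ]])}
```

View pics/side0.png

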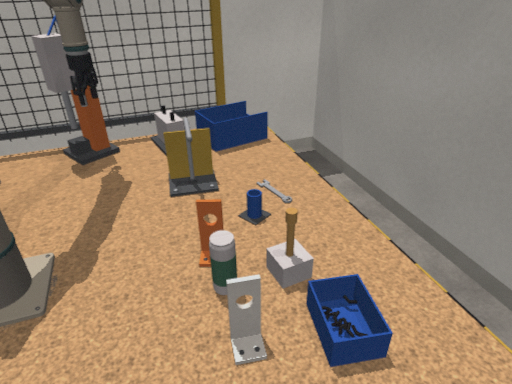

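View pics/top0.png

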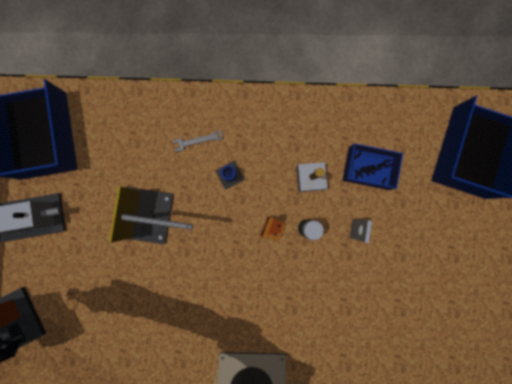

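View pics/wrist0.png

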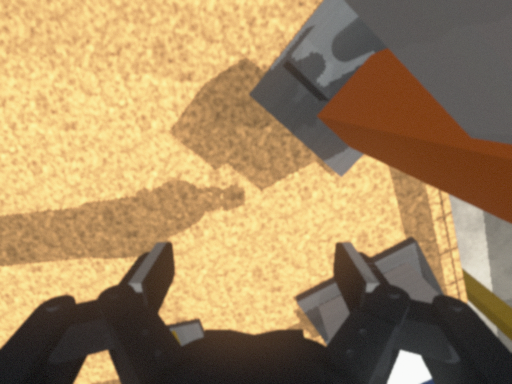

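```bash
python3 - <<'E'
import cv2,numpy as np
t=cv2.imread("pics/top0.png");s=cv2.imread("pics/side0.png")
def z(im,x,y,w,h,k,n):
    cv2.imwrite(n,cv2.resize(im[y:y+h,x:x+w],None,fx=k,fy=k,interpolation=cv2.INTER_CUBIC))
z(t,245,150,160,110,5,"pics/za.png")
z(t,100,120,150,130,5 if 0 else 4.5,"pics/zb.png")
z(s,150,170,200,195,3,"pics/zc.png")
z(s,150,100,150,130,4.5,"pics/zd.png")
E
```

```text
(no output)
```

View pics/za.png

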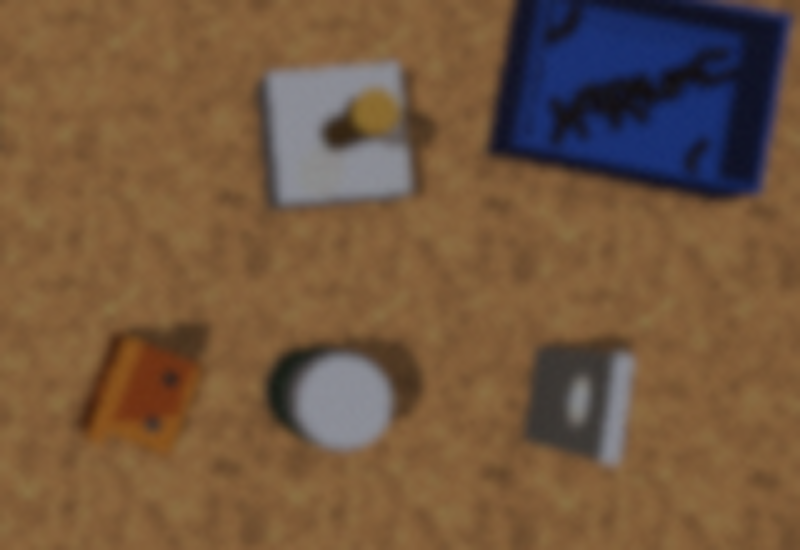

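View pics/zb.png

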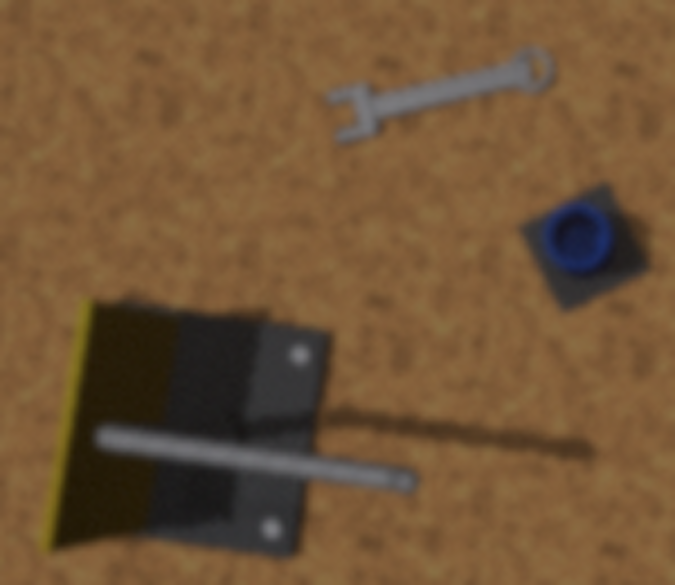

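View pics/zc.png

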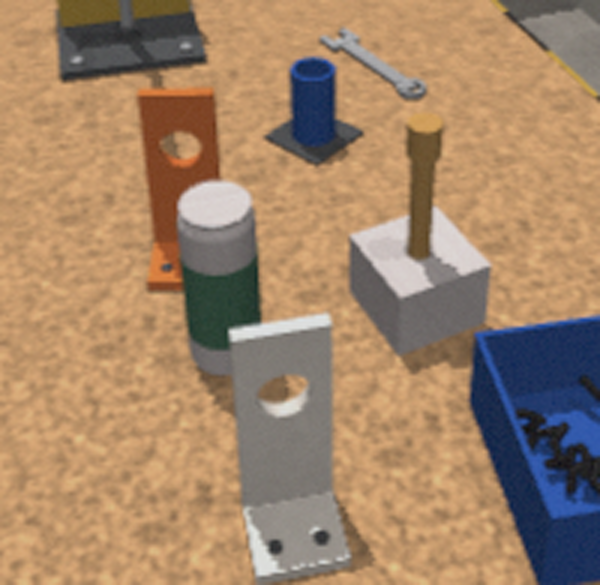

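View pics/zd.png

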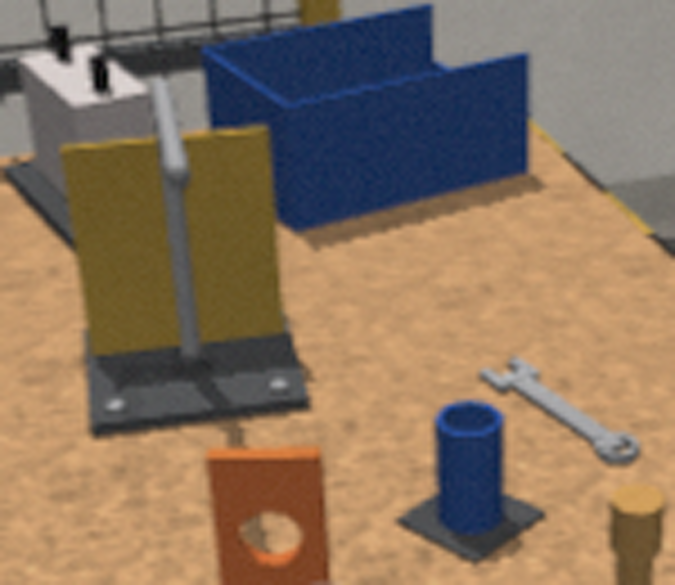

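```bash
cat > fit.py <<'E'
import numpy as np
from scipy.optimize import least_squares
from workcell import ctrl
CP={n:ctrl.camera_params(n) for n in("side","top")}
Z={'za':('top',245,150,5),'zb':('top',100,120,4.5),'zc':('side',150,170,3),'zd':('side',150,100,4.5)}
def px(z,x,y):
    n,x0,y0,k=Z[z];return n,(x+.5)/k-.5+x0,(y+.5)/k-.5+y0
def proj(n,P):
    c=CP[n];q=np.linalg.inv(c['T'])@np.r_[P,1];return np.array([c['fx']*q[0]/q[2]+c['cx'],c['fy']*q[1]/q[2]+c['cy']])
def fit(name,obs,x0,yawfree=True):
    def W(p,l):
        c,s=np.cos(p[2]),np.sin(p[2]);l=np.array(l)/1000.
        return np.array([p[0]+c*l[0]-s*l[1],p[1]+s*l[0]+c*l[1],l[2]])
    def r(p,full=False):
        if not yawfree:p=np.r_[p[:2],0]
        o=[]
        for z,x,y,l in obs:
            n,u,v=px(z,x,y);o.append(proj(n,W(p,l))-[u,v])
        return np.array(o).ravel()
    s=least_squares(r,x0[:3 if yawfree else 2],loss='soft_l1')
    print(name,s.x[:2].round(4),np.degrees(s.x[2]).round(1) if yawfree else '');print('  res',[f"{z}{a.round(1)}" for (z,*_),a in zip(obs,r(s.x).reshape(-1,2))])
    return s.x
if __name__=='__main__':
    fit('white',[('za',635,352,(-5,-30,160)),('za',620,466,(-5,30,160)),('za',612,348,(5,-30,160)),('za',598,460,(5,30,160)),('za',540,345,(5,-30,0)),('za',528,440,(5,30,0)),
     ('zc',230,330,(-5,30,160)),('zc',330,316,(-5,-30,160)),('zc',258,580,(-55,30,0)),('zc',350,565,(-55,-30,0)),('zc',283,395,(-5,0,107)),('zc',245,513,(-5,30,10)),('zc',333,492,(-5,-30,10))],[.42,-.33,1.57])
    fit('orange',[('za',122,335,(5,-30,160)),('za',85,430,(5,30,160)),('za',203,362,(-55,-30,10)),('za',168,455,(-55,30,10)),
     ('zc',140,95,(-5,30,160)),('zc',215,94,(-5,-30,160)),('zc',182,148,(-5,0,107)),('zc',150,288,(-55,30,0)),('zc',152,243,(-5,30,10))],[.42,-.05,1.57])
    fit('stand',[('zb',88,298,(45,-75,182)),('zb',50,550,(45,75,182)),('zb',330,332,(-60,-80,12)),('zb',295,558,(-60,80,12)),('zb',412,480,(-168,0,250)),
     ('zb',100,437,(3,0,238)),('zd',64,148,(45,75,182)),('zd',268,128,(45,-75,182)),('zd',95,433,(-60,80,0)),('zd',308,407,(-60,-80,0)),('zd',176,174,(-168,0,245))],[.45,.35,1.6])
    fit('fixture',[('za',265,73,(40,40,60)),('za',402,62,(40,-40,60)),('za',414,190,(-40,-40,60)),('za',278,208,(-40,40,60)),('zc',488,265,(40,-40,60)),('zc',402,295,(-40,-40,60)),('zc',350,238,(-40,40,60))],[.57,-.16,0.])
    fit('pin',[('za',376,110,(0,0,180)),('zc',424,125,(0,0,180))],[.57,-.16],False)
    fit('cup',[('zb',579,237,(0,0,80)),('zd',471,421,(0,0,80))],[.57,.1],False)
    fit('cupfoot',[('zb',608,183,(35,35,4)),('zb',650,268,(35,-35,4)),('zb',568,310,(-35,-35,4)),('zb',520,228,(-35,35,4))],[.57,.1,-.5])
    fit('can',[('za',343,400,(0,0,145)),('zc',216,207,(0,0,145))],[.42,-.15],False)
E
python3 fit.py
```

```text
white [ 0.4885 -0.3054] 82.7
  res ['za[-0.4  0.2]', 'za[-0.2 -0.6]', 'za[0.6 0.4]', 'za[0.5 0. ]', 'za[-1.  -0.2]', 'za[-1.2 -0.2]', 'zc[0.3 3.4]', 'zc[0.5 2.3]', 'zc[-0.4  1.6]', 'zc[ 0.3 -0.1]', 'zc[ 0.3 -0.2]', 'zc[-0.8 -2.4]', 'zc[-0.3 -1.3]']
orange [ 0.4935 -0.0326] 70.4
  res ['za[ 0.7 -0.9]', 'za[0.2 0.9]', 'za[ 0.2 -0. ]', 'za[ 0.4 -0.5]', 'zc[-0.6 -0.5]', 'zc[-0.3 -0.5]', 'zc[-0.3 -0.2]', 'zc[-0.4  0.3]', 'zc[ 1.  -1.2]']
stand [0.514  0.3269] 83.1
  res ['zb[ 0.5 -0.2]', 'zb[-0.5  0.2]', 'zb[ 0.2 -0.7]', 'zb[-0.2  0.2]', 'zb[-0.7  0.1]', 'zb[ 1.4 -0.4]', 'zd[-1.1 -0.5]', 'zd[-0.2 -0.5]', 'zd[-1.   0.9]', 'zd[0.5 0.3]', 'zd[ 0.4 -1.7]']
fixture [ 0.644  -0.1697] 7.2
  res ['za[0.5 0. ]', 'za[-0.6 -0.4]', 'za[0.  0.3]', 'za[ 0.8 -0.6]', 'zc[ 0.7 -0.5]', 'zc[-0.6  1. ]', 'zc[-0.7 -1. ]']
pin [ 0.6439 -0.1702] 
  res ['za[0.5 0.3]', 'zc[ 0.1 -1. ]']
cup [0.6481 0.0814] 
  res ['zb[ 0.5 -0.3]', 'zd[-0.5 -0.8]']
cupfoot [0.6479 0.0825] -60.7
  res ['zb[-0.1 -0.6]', 'zb[0.9 0. ]', 'zb[-0.5  1.1]', 'zb[-0.2 -0.3]']
can [ 0.4881 -0.1621] 
  res ['za[ 1.1 -0. ]', 'zc[-0.3 -1.6]']
```

```bash
cat > go.py <<'E'
import sys,numpy as np
from scipy.spatial.transform import Rotation as R
from workcell import ctrl
# usage: go.py yaw_deg  x y z [x y z ...]: deltas from present pose; tool y down, tool x at yaw
s=ctrl.state();p=s['tcp_pos'];r=R.from_rotvec(s['eef_rot']);M=r.as_matrix()
print('t',round(s['time'],2),'tcp',p.round(4),'x',M[:,0].round(3),'y',M[:,1].round(3),'yaw',np.degrees(np.arctan2(M[1,0],M[0,0])).round(2),'F',s['wrist_force'].round(1),'gap',round(s['finger_gap'],3),'q',s['joint_pos'].round(2))
if len(sys.argv)>1:
    a=np.radians(float(sys.argv[1]));x=np.array([np.cos(a),np.sin(a),0]);y=np.array([0,0,-1.])
    T=R.from_matrix(np.c_[x,y,np.cross(x,y)]);d=np.degrees((r.inv()*T).as_rotvec())
    print('dr',d.round(1).tolist())
    for t in np.array(sys.argv[2:],float).reshape(-1,3):
        print(t,'travel',r.inv().apply(t-p).round(4).tolist())
E
python3 go.py -97.3 0.52 0.25 0.33 0.4885 -.3054 .3;python3 go.py 82.7
```

```text
t 0.15 tcp [0.2323 0.6066 0.2496] x [ 0.358  0.934 -0.001] y [-0.001 -0.001 -1.   ] yaw 69.04 F [ 0.5 -0.3 -1. ] gap 0.998 q [-1.27  0.63  0.04  1.52 -0.03  1.   -0.02]
dr [0.1, 166.3, -0.0]
[0.52 0.25 0.33] travel [-0.2302, -0.08, -0.3962]
[ 0.4885 -0.3054  0.3   ] travel [-0.7601, -0.0493, -0.5655]
t 0.15 tcp [0.2323 0.6066 0.2496] x [ 0.358  0.934 -0.001] y [-0.001 -0.001 -1.   ] yaw 69.04 F [ 0.5 -0.3 -1. ] gap 0.998 q [-1.27  0.63  0.04  1.52 -0.03  1.   -0.02]
dr [-0.0, -13.7, -0.1]
```

send_rows --deltas '[{"claw":1,"travel":[0,-0.05,0],"dr":[0,-5,0]},{"claw":1,"travel":[-0.05,-0.08,-0.05],"dr":[0,-10,0]},{"claw":1,"travel":[-0.08,-0.08,-0.1],"dr":[0,-13.7,0]},{"claw":1,"travel":[-0.1,-0.08,-0.15],"dr":[0,-13.7,0]},{"claw":1,"travel":[-0.12,-0.08,-0.2],"dr":[0,-13.7,0]}]'

```text
time: 0.65
tcp_pos: [0.3484, 0.4497, 0.3296]
eef_rot: [-1.266, -1.116, 1.117]
wrist_force: [0.7, 0.5, -0.2]
finger_gap: 0.998
```

```bash
python3 go.py 82.7 0.52 0.15 0.33 0.4885 -.3054 .3
```

```text
t 0.65 tcp [0.3484 0.4497 0.3296] x [ 0.125  0.992 -0.001] y [-0.    -0.001 -1.   ] yaw 82.8 F [ 0.7  0.5 -0.2] gap 0.998 q [-0.96  0.43 -0.    1.64  0.    1.07  0.48]
dr [-0.0, 0.1, -0.0]
[0.52 0.15 0.33] travel [-0.2758, -0.0002, -0.2078]
[ 0.4885 -0.3054  0.3   ] travel [-0.7316, 0.0301, -0.2336]
```

send_rows --deltas '[{"claw":1,"travel":[-0.276,0,-0.208],"dr":[0,0,0]},{"claw":1,"travel":[-0.276,0,-0.208],"dr":[0,0,0]},{"claw":1,"travel":[-0.276,0,-0.208],"dr":[0,0,0]},{"claw":1,"travel":[-0.276,0,-0.208],"dr":[0,0,0]},{"claw":1,"travel":[-0.33,0,-0.21],"dr":[0,0,0]}]'

```text
time: 1.15
tcp_pos: [0.4659, 0.2291, 0.3294]
eef_rot: [-1.267, -1.116, 1.116]
wrist_force: [0.2, -0.4, -0.1]
finger_gap: 0.995
```

```bash
python3 go.py 82.7 0.4885 -.3054 .3
```

```text
t 1.15 tcp [0.4659 0.2291 0.3294] x [ 0.125  0.992 -0.001] y [ 0.001 -0.001 -1.   ] yaw 82.79 F [ 0.2 -0.4 -0.1] gap 0.995 q [-0.55  0.35  0.05  1.77 -0.02  1.02  0.96]
dr [0.0, 0.1, -0.0]
[ 0.4885 -0.3054  0.3   ] travel [-0.5274, 0.0298, -0.0895]
```

send_rows --deltas '[{"claw":1,"travel":[-0.527,0.03,-0.09],"dr":[0,0,0]},{"claw":1,"travel":[-0.527,0.03,-0.09],"dr":[0,0,0]},{"claw":1,"travel":[-0.527,0.03,-0.09],"dr":[0,0,0]},{"claw":1,"travel":[-0.527,0.03,-0.09],"dr":[0,0,0]},{"claw":1,"travel":[-0.527,0.03,-0.09],"dr":[0,0,0]}]'

```text
time: 1.65
tcp_pos: [0.4757, -0.0204, 0.3156]
eef_rot: [-1.267, -1.117, 1.116]
wrist_force: [0.1, 0.9, 0.9]
finger_gap: 1.002
```

```bash
python3 go.py 82.7 0.4885 -.3054 .3
```

```text
t 1.65 tcp [ 0.4757 -0.0204  0.3156] x [ 0.125  0.992 -0.   ] y [ 0.001 -0.001 -1.   ] yaw 82.8 F [0.1 0.9 0.9] gap 1.002 q [-0.12  0.3   0.14  1.9  -0.05  0.94  1.49]
dr [0.0, 0.1, -0.0]
[ 0.4885 -0.3054  0.3   ] travel [-0.2811, 0.0158, -0.0484]
```

send_rows --deltas '[{"claw":1,"travel":[-0.281,0.016,-0.048],"dr":[0,0,0]},{"claw":1,"travel":[-0.281,0.016,-0.048],"dr":[0,0,0]},{"claw":1,"travel":[-0.281,0.016,-0.048],"dr":[0,0,0]},{"claw":1,"travel":[-0.281,0.016,-0.048],"dr":[0,0,0]},{"claw":1,"travel":[-0.281,0.016,-0.048],"dr":[0,0,0]}]'

```text
time: 2.15
tcp_pos: [0.4862, -0.2697, 0.3016]
eef_rot: [-1.267, -1.117, 1.116]
wrist_force: [0.9, 0.1, 0.2]
finger_gap: 0.999
```

send_rows --deltas '[{"claw":1,"travel":[-0.032,0,-0.005],"dr":[0,0,0]},{"claw":1,"travel":[-0.032,0,-0.005],"dr":[0,0,0]}]'

```text
time: 2.35
tcp_pos: [0.4852, -0.3086, 0.3012]
eef_rot: [-1.272, -1.108, 1.113]
wrist_force: [-0.7, 0.6, 0.3]
finger_gap: 1.003
```

```bash
python3 - <<'E'
from workcell import ctrl
import cv2,pickle
p=ctrl.camera_params("wrist");im=ctrl.camera("wrist")
cv2.imwrite("pics/w1.png",im[:,:,::-1]);pickle.dump(p,open("w1.pkl","wb"))
E
python3 go.py 82.7 0.4885 -.3054 .3
```

```text
t 2.4 tcp [ 0.486  -0.3049  0.3011] x [ 0.13   0.991 -0.001] y [-0.    -0.001 -1.   ] yaw 82.52 F [0.4 1.2 0.2] gap 1.0 q [ 0.37  0.47  0.21  1.68 -0.11  1.01  2.06]
dr [-0.0, -0.2, -0.1]
[ 0.4885 -0.3054  0.3   ] travel [-0.0002, 0.0011, -0.0026]
```

View pics/w1.png

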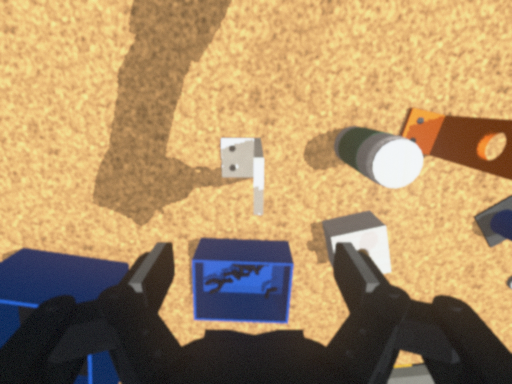

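```bash
cat > ray.py <<'E'
import numpy as np,pickle
def ray(p,u,v,z):
    T=p['T'];d=T[:3,:3]@np.array([(u-p['cx'])/p['fx'],(v-p['cy'])/p['fy'],1]);o=T[:3,3];return o+d*(z-o[2])/d[2]
E
python3 - <<'E'
import cv2;im=cv2.imread("pics/w1.png")[125:225,210:275];cv2.imwrite("pics/w1z.png",cv2.resize(im,None,fx=6,fy=6,interpolation=cv2.INTER_CUBIC))
from workcell import ctrl
from ray import *
p=pickle.load(open("w1.pkl","rb"))
for u,v in[(264,157),(263,214),(254,215),(254,157)]:print(ray(p,u,v,.16).round(4))
E
```

```text
[ 0.4592 -0.2957  0.16  ]
[ 0.5181 -0.3039  0.16  ]
[ 0.518  -0.3133  0.16  ]
[ 0.4579 -0.3052  0.16  ]
```

View pics/w1z.png

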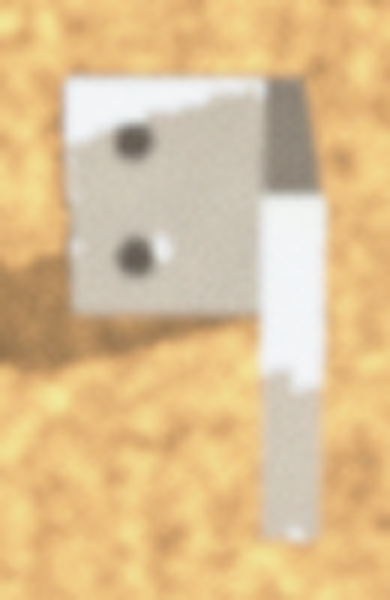

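send_rows --deltas '[{"claw":1,"travel":[0,0.05,-0.0025],"dr":[0,0,0]},{"claw":1,"travel":[0,0.1,-0.0025],"dr":[0,0,0]},{"claw":1,"travel":[0,0.149,-0.0025],"dr":[0,0,0]},{"claw":1,"travel":[0,0.149,-0.0025],"dr":[0,0,0]}]'

```text
time: 2.8
tcp_pos: [0.4846, -0.3005, 0.1461]
eef_rot: [-1.253, -1.108, 1.116]
wrist_force: [-0.6, 1.3, -0.0]
finger_gap: 1.003
```

```bash
python3 go.py 82.3 0.488 -.3045 .152
```

```text
t 2.8 tcp [ 0.4846 -0.3005  0.1461] x [0.128 0.992 0.006] y [-0.012  0.007 -1.   ] yaw 82.65 F [-0.6  1.3 -0. ] gap 1.003 q [ 0.4   0.66  0.16  1.83 -0.16  0.67  2.1 ]
dr [-0.8, 0.3, 0.3]
[ 0.488  -0.3045  0.152 ] travel [-0.0035, -0.006, -0.0038]
```

send_rows --deltas '[{"claw":1,"travel":[-0.0035,-0.006,-0.004],"dr":[-0.8,0.3,0.3]},{"claw":1,"travel":[-0.0035,-0.006,-0.004],"dr":[-0.8,0.3,0.3]}]'

```text
time: 3.0
tcp_pos: [0.49, -0.3048, 0.1547]
eef_rot: [-1.274, -1.114, 1.109]
wrist_force: [0.1, -0.7, 0.8]
finger_gap: 1.002
```

```bash
python3 go.py 82.3 0.488 -.3045 .152
```

```text
t 3.0 tcp [ 0.49   -0.3048  0.1547] x [ 0.132  0.991 -0.001] y [ 0.005 -0.002 -1.   ] yaw 82.39 F [ 0.1 -0.7  0.8] gap 1.002 q [ 0.4   0.65  0.16  1.82 -0.16  0.67  2.1 ]
dr [0.3, 0.1, -0.1]
[ 0.488  -0.3045  0.152 ] travel [0.0001, 0.0027, 0.002]
```

send_rows --deltas '[{"claw":0,"travel":[0,0.0015,0.001],"dr":[0,0,0]},{"claw":0,"travel":[0,0.0015,0.001],"dr":[0,0,0]},{"claw":0,"travel":[0,0.0015,0.001],"dr":[0,0,0]},{"claw":0,"travel":[0,0.0015,0.001],"dr":[0,0,0]},{"claw":0,"travel":[0,0.0015,0.001],"dr":[0,0,0]}]'

```text
time: 3.5
tcp_pos: [0.4891, -0.3047, 0.1535]
eef_rot: [-1.274, -1.114, 1.109]
wrist_force: [-0.1, -0.7, 0.3]
finger_gap: 0.147
```

send_rows --deltas '[{"claw":0,"travel":[0,0,0],"dr":[0,0,0]},{"claw":0,"travel":[0,0,0],"dr":[0,0,0]}]'

```text
time: 3.7
tcp_pos: [0.4893, -0.3049, 0.1536]
eef_rot: [-1.275, -1.114, 1.109]
wrist_force: [-0.1, 0.5, 0.9]
finger_gap: 0.103
```

```bash
python3 go.py 83.1 0.488 -.3045 .36 0.49 0.11 .36
```

```text
t 3.7 tcp [ 0.4893 -0.3049  0.1536] x [ 0.132  0.991 -0.001] y [ 0.006 -0.002 -1.   ] yaw 82.39 F [-0.1  0.5  0.9] gap 0.103 q [ 0.4   0.65  0.16  1.83 -0.16  0.67  2.1 ]
dr [0.3, -0.7, -0.1]
[ 0.488  -0.3045  0.36  ] travel [-0.0, -0.2064, 0.0002]
[0.49 0.11 0.36] travel [0.4111, -0.2072, 0.0531]
```

send_rows --deltas '[{"claw":0,"travel":[0,-0.02,0],"dr":[0,0,0]},{"claw":0,"travel":[0,-0.06,0],"dr":[0,0,0]},{"claw":0,"travel":[0,-0.11,0],"dr":[0,0,0]},{"claw":0,"travel":[0,-0.16,0],"dr":[0,0,0]},{"claw":0,"travel":[0,-0.2,0],"dr":[0,0,0]}]'

```text
time: 4.2
tcp_pos: [0.4878, -0.3044, 0.3555]
eef_rot: [-1.275, -1.114, 1.109]
wrist_force: [1.7, -0.3, -4.5]
finger_gap: 0.105
```

```bash
python3 go.py 83.1 0.49 0.10 .355
```

```text
t 4.2 tcp [ 0.4878 -0.3044  0.3555] x [ 0.133  0.991 -0.001] y [ 0.006 -0.002 -1.   ] yaw 82.38 F [ 1.7 -0.3 -4.5] gap 0.105 q [ 0.36  0.42  0.22  1.59 -0.1   1.13  2.05]
dr [0.3, -0.7, -0.1]
[0.49  0.1   0.355] travel [0.4011, -0.0003, 0.0515]
```

send_rows --deltas '[{"claw":0,"travel":[0.03,0,0.004],"dr":[0.3,-0.7,-0.1]},{"claw":0,"travel":[0.07,0,0.009],"dr":[0.3,-0.7,-0.1]},{"claw":0,"travel":[0.11,0,0.014],"dr":[0.3,-0.7,-0.1]},{"claw":0,"travel":[0.155,0,0.02],"dr":[0.3,-0.7,-0.1]},{"claw":0,"travel":[0.2,0,0.026],"dr":[0.3,-0.7,-0.1]}]'

```text
time: 4.7
tcp_pos: [0.4873, -0.101, 0.354]
eef_rot: [-1.262, -1.118, 1.12]
wrist_force: [1.3, 0.6, -4.8]
finger_gap: 0.104
```

send_rows --deltas '[{"claw":0,"travel":[0.045,0,0.006],"dr":[0,0,0]},{"claw":0,"travel":[0.09,0,0.012],"dr":[0,0,0]},{"claw":0,"travel":[0.13,0,0.017],"dr":[0,0,0]},{"claw":0,"travel":[0.17,0,0.022],"dr":[0,0,0]},{"claw":0,"travel":[0.19,0,0.024],"dr":[0,0,0]}]'

```text
time: 5.2
tcp_pos: [0.4849, 0.0951, 0.3531]
eef_rot: [-1.256, -1.121, 1.124]
wrist_force: [-0.4, 0.1, -3.8]
finger_gap: 0.105
```

```bash
python3 go.py 83.1 0.490 0.11 .355
```

```text
t 5.2 tcp [0.4849 0.0951 0.3531] x [0.116 0.993 0.002] y [-0.005  0.003 -1.   ] yaw 83.34 F [-0.4  0.1 -3.8] gap 0.105 q [-0.31  0.29  0.08  1.79 -0.03  1.06  1.24]
dr [-0.3, 0.2, 0.1]
[0.49  0.11  0.355] travel [0.0154, -0.0019, -0.0033]
```

```bash
python3 go.py 83.1 0.4885 0.11 .286
```

```text
t 5.2 tcp [0.4849 0.0951 0.3531] x [0.116 0.993 0.002] y [-0.005  0.003 -1.   ] yaw 83.34 F [-0.4  0.1 -3.8] gap 0.105 q [-0.31  0.29  0.08  1.79 -0.03  1.06  1.24]
dr [-0.3, 0.2, 0.1]
[0.4885 0.11   0.286 ] travel [0.0151, 0.0671, -0.0022]
```

send_rows --deltas '[{"claw":0,"travel":[0.015,0.035,-0.002],"dr":[-0.3,0.2,0.1]},{"claw":0,"travel":[0.015,0.067,-0.002],"dr":[-0.3,0.2,0.1]},{"claw":0,"travel":[0.015,0.067,-0.002],"dr":[-0.3,0.2,0.1]},{"claw":0,"travel":[0.015,0.067,-0.002],"dr":[-0.3,0.2,0.1]}]'

```text
time: 5.6
tcp_pos: [0.4879, 0.1092, 0.2858]
eef_rot: [-1.263, -1.118, 1.122]
wrist_force: [0.3, -0.3, -2.6]
finger_gap: 0.103
```

```bash
python3 go.py 83.1 0.4885 0.11 .286; python3 - <<'E'
from workcell import ctrl
import cv2
for n,b in(("side",(130,90,140,120)),("top",(120,170,130,100))):
    im=ctrl.camera(n)[:,:,::-1];cv2.imwrite(f"pics/{n}2.png",im)
    x,y,w,h=b;cv2.imwrite(f"pics/{n}2z.png",cv2.resize(im[y:y+h,x:x+w],None,fx=5,fy=5,interpolation=cv2.INTER_CUBIC))
E
```

```text
t 5.6 tcp [0.4879 0.1092 0.2858] x [ 0.12   0.993 -0.001] y [-0.002 -0.001 -1.   ] yaw 83.1 F [ 0.3 -0.3 -2.6] gap 0.103 q [-0.33  0.37  0.07  1.88 -0.03  0.89  1.21]
dr [-0.1, -0.0, -0.1]
[0.4885 0.11   0.286 ] travel [0.0009, -0.0002, -0.0005]
```

View pics/side2z.png

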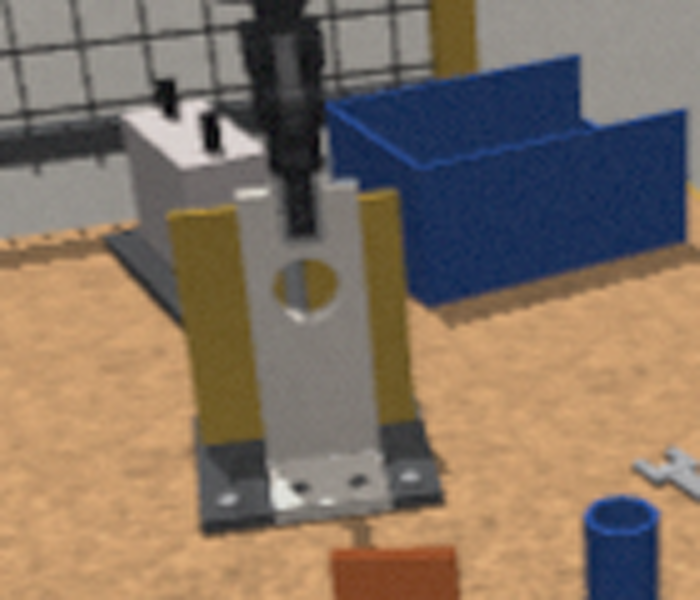

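View pics/top2z.png

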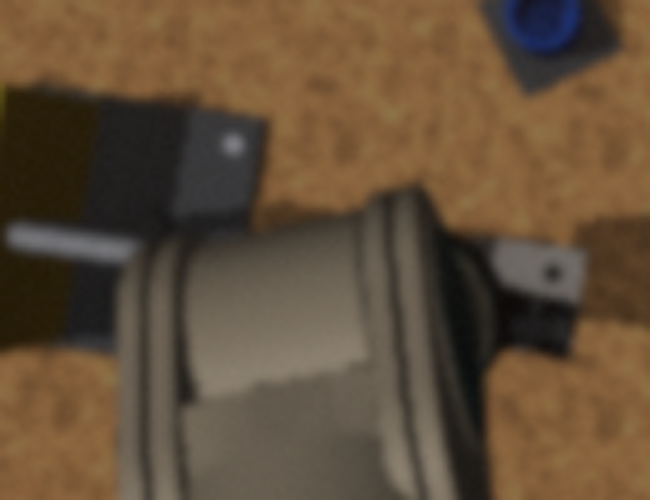

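```bash
python3 - <<'E'
from fit import *
o=np.array
def plane(n,u,v,y):
    p=CP[n];T=p['T'];d=T[:3,:3]@o([(u-p['cx'])/p['fx'],(v-p['cy'])/p['fy'],1]);c=T[:3,3];return (c+d*(y-c[1])/d[1]).round(4)
# eye edges in side2z : left 273 right 340, top 257 bottom 325
f=lambda x,y:((x+.5)/5-.5+130,(y+.5)/5-.5+90)
for x,y in[(273,285),(340,285),(307,258),(305,322)]:print('eye',plane('side',*f(x,y),.104))
g=lambda x,y:((x+.5)/4.5-.5+150,(y+.5)/4.5-.5+100)
for x,y in[(163,165),(190,168),(176,185),(176,150)]:print('tip',plane('side',*g(x,y),.155))
print('topcorners',plane('side',*f(236,195),.106),plane('side',*f(357,183),.106))
im=__import__('cv2').imread('pics/side0.png')[105:150,170:210];c=__import__('cv2');c.imwrite('pics/tipz.png',c.resize(im,None,fx=13,fy=13,interpolation=c.INTER_CUBIC))
E
```

```text
eye [0.47   0.104  0.2434]
eye [0.5042 0.104  0.2377]
eye [0.4888 0.104  0.2552]
eye [0.4841 0.104  0.2201]
tip [0.4846 0.155  0.2494]
tip [0.5003 0.155  0.245 ]
tip [0.4909 0.155  0.2356]
tip [0.4933 0.155  0.2575]
topcorners [0.4577 0.106  0.2931] [0.5183 0.106  0.2905]
```

View pics/tipz.png

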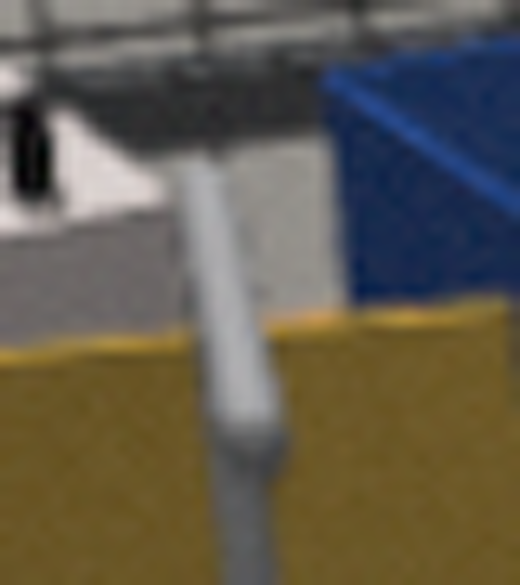

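```bash
python3 go.py 83.1 0.4934 0.15 .2865 0.5098 0.287 .2865
```

```text
t 5.7 tcp [0.4894 0.1094 0.2875] x [0.121 0.993 0.001] y [ 0.002  0.001 -1.   ] yaw 83.06 F [ 0.4 -0.2 -3.5] gap 0.102 q [-0.33  0.37  0.07  1.88 -0.03  0.89  1.21]
dr [0.1, -0.0, 0.1]
[0.4934 0.15   0.2865] travel [0.0408, 0.0011, 0.001]
[0.5098 0.287  0.2865] travel [0.1787, 0.0012, 0.0012]
```

send_rows --deltas '[{"claw":0,"travel":[0.02,0.001,0.001],"dr":[0,0,0]},{"claw":0,"travel":[0.04,0.001,0.001],"dr":[0,0,0]},{"claw":0,"travel":[0.055,0.001,0.001],"dr":[0,0,0]},{"claw":0,"travel":[0.07,0.001,0.001],"dr":[0,0,0]}]'

```text
time: 6.1
tcp_pos: [0.4976, 0.1796, 0.2877]
eef_rot: [-1.266, -1.123, 1.116]
wrist_force: [-0.1, 0.4, -4.0]
finger_gap: 0.104
```

```bash
python3 go.py 83.1 0.5098 0.287 .2865;python3 - <<'E'
from workcell import ctrl
import cv2
for n,b in(("side",(130,90,140,120)),):
    im=ctrl.camera(n)[:,:,::-1];cv2.imwrite(f"pics/{n}3.png",im)
    x,y,w,h=b;cv2.imwrite(f"pics/{n}3z.png",cv2.resize(im[y:y+h,x:x+w],None,fx=5,fy=5,interpolation=cv2.INTER_CUBIC))
E
```

```text
t 6.1 tcp [0.4976 0.1796 0.2877] x [0.121 0.993 0.002] y [ 0.004  0.001 -1.   ] yaw 83.03 F [-0.1  0.4 -4. ] gap 0.104 q [-0.44  0.41  0.06  1.81 -0.03  0.92  1.08]
dr [0.2, -0.1, 0.1]
[0.5098 0.287  0.2865] travel [0.1081, 0.0014, 0.0009]
```

View pics/side3z.png

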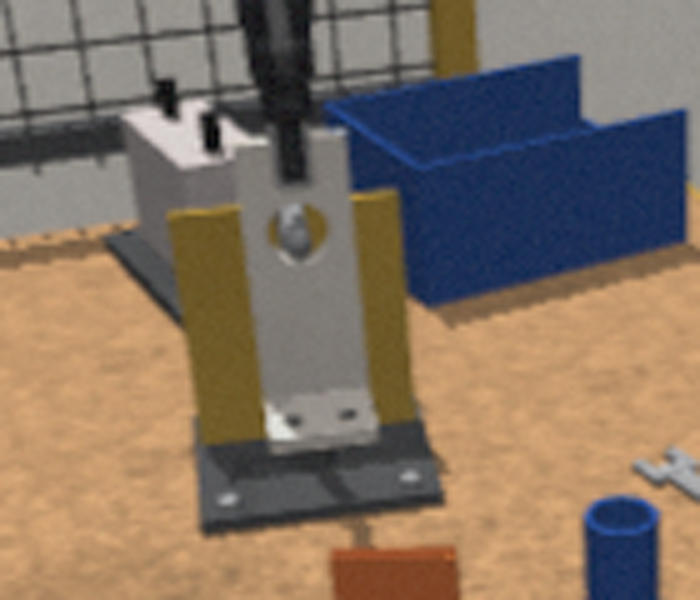

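send_rows --deltas '[{"claw":0,"travel":[0.03,0.0,0.001],"dr":[0,0,0]},{"claw":0,"travel":[0.06,0.0,0.001],"dr":[0,0,0]},{"claw":0,"travel":[0.09,0.0,0.001],"dr":[0,0,0]},{"claw":0,"travel":[0.108,0.001,0.001],"dr":[0,0,0]},{"claw":0,"travel":[0.108,0.001,0.001],"dr":[0,0,0]}]'

```text
time: 6.65
tcp_pos: [0.509, 0.2937, 0.2867]
eef_rot: [-1.26, -1.13, 1.118]
wrist_force: [-1.0, -0.5, -5.0]
finger_gap: 0.105
```

```bash
python3 go.py 83.1 0.5098 0.287 .2725
```

```text
t 6.65 tcp [0.509  0.2937 0.2867] x [0.114 0.993 0.006] y [ 0.005  0.006 -1.   ] yaw 83.44 F [-1.  -0.5 -5. ] gap 0.105 q [-0.6   0.5   0.04  1.66 -0.03  0.98  0.91]
dr [0.2, 0.3, 0.4]
[0.5098 0.287  0.2725] travel [-0.0067, 0.0142, -0.0015]
```

send_rows --deltas '[{"claw":0,"travel":[-0.005,0.005,-0.001],"dr":[0.2,-0.3,0.4]},{"claw":0,"travel":[-0.006,0.009,-0.001],"dr":[0.2,-0.3,0.4]},{"claw":0,"travel":[-0.0065,0.014,-0.001],"dr":[0.2,-0.3,0.4]},{"claw":0,"travel":[-0.0065,0.014,-0.001],"dr":[0.2,-0.3,0.4]}]'

```text
time: 7.05
tcp_pos: [0.5094, 0.2857, 0.272]
eef_rot: [-1.261, -1.126, 1.129]
wrist_force: [-0.5, 0.1, -4.5]
finger_gap: 0.104
```

```bash
python3 go.py 83.1 0.5098 0.287 .2725
```

```text
t 7.05 tcp [0.5094 0.2857 0.272 ] x [ 0.111  0.994 -0.002] y [-0.001 -0.002 -1.   ] yaw 83.64 F [-0.5  0.1 -4.5] gap 0.104 q [-0.59  0.51  0.04  1.68 -0.02  0.95  0.92]
dr [-0.0, 0.5, -0.1]
[0.5098 0.287  0.2725] travel [0.0013, -0.0005, -0.0003]
```

send_rows --deltas '[{"claw":0,"travel":[0,0.0015,0],"dr":[0,0,0]},{"claw":0,"travel":[0,0.003,0],"dr":[0,0,0]}]'

```text
time: 7.25
tcp_pos: [0.5096, 0.2859, 0.2712]
eef_rot: [-1.261, -1.127, 1.127]
wrist_force: [-5.1, -2.1, 17.0]
finger_gap: 0.101
```

```bash
python3 go.py 83.1 
```

```text
t 7.25 tcp [0.5096 0.2859 0.2712] x [ 0.111  0.994 -0.   ] y [ 0.001 -0.001 -1.   ] yaw 83.62 F [-5.1 -2.1 17. ] gap 0.101 q [-0.59  0.51  0.04  1.68 -0.02  0.95  0.92]
dr [0.0, 0.5, -0.0]
```

send_rows --deltas '[{"claw":0,"travel":[0,-0.001,0],"dr":[0,0,0]},{"claw":0.5,"travel":[0,-0.001,0],"dr":[0,0,0]},{"claw":0.5,"travel":[0,-0.001,0],"dr":[0,0,0]},{"claw":0.5,"travel":[0,-0.001,0],"dr":[0,0,0]},{"claw":0.5,"travel":[0,-0.001,0],"dr":[0,0,0]}]'

```text
time: 7.75
tcp_pos: [0.5098, 0.286, 0.2722]
eef_rot: [-1.261, -1.127, 1.127]
wrist_force: [0.7, 0.1, 0.3]
finger_gap: 0.496
```

send_rows --deltas '[{"claw":0.5,"travel":[0,-0.02,0],"dr":[0,0,0]},{"claw":0.5,"travel":[0,-0.05,0],"dr":[0,0,0]},{"claw":1,"travel":[0,-0.09,0],"dr":[0,0,0]},{"claw":1,"travel":[0,-0.09,0],"dr":[0,0,0]}]'

```text
time: 8.15
tcp_pos: [0.5122, 0.2874, 0.3676]
eef_rot: [-1.263, -1.136, 1.118]
wrist_force: [0.1, -0.1, -0.8]
finger_gap: 0.825
```

```bash
python3 go.py 70.4 0.4935 -0.0326 .36; python3 - <<'E'
from workcell import ctrl
import cv2
for n,b in(("side",(130,90,140,120)),):
    im=ctrl.camera(n)[:,:,::-1];cv2.imwrite(f"pics/{n}4.png",im)
    x,y,w,h=b;cv2.imwrite(f"pics/{n}4z.png",cv2.resize(im[y:y+h,x:x+w],None,fx=5,fy=5,interpolation=cv2.INTER_CUBIC))
E
```

```text
t 8.15 tcp [0.5122 0.2874 0.3676] x [0.111 0.994 0.006] y [ 0.01   0.005 -1.   ] yaw 83.6 F [ 0.1 -0.1 -0.8] gap 0.825 q [-0.59  0.42  0.05  1.54 -0.02  1.16  0.92]
dr [0.5, 13.2, 0.4]
[ 0.4935 -0.0326  0.36  ] travel [-0.3201, 0.0058, -0.017]
```

View pics/side4z.png

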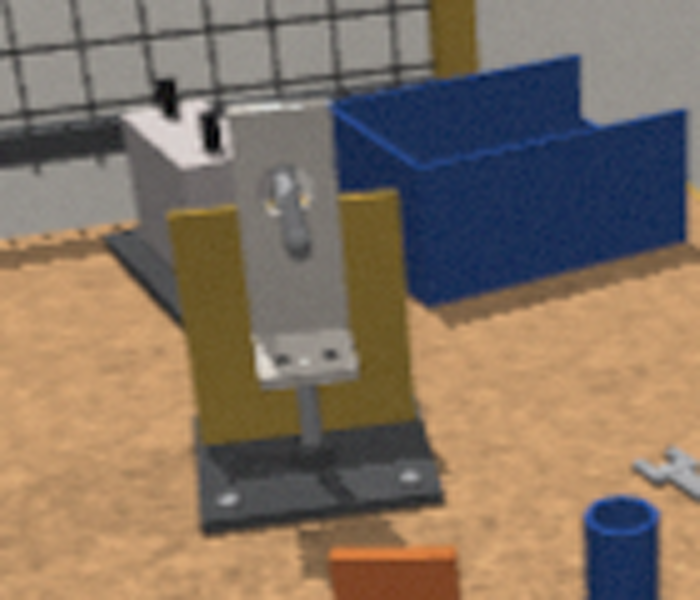

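send_rows --deltas '[{"claw":1,"travel":[-0.05,0.0,-0.003],"dr":[0.3,5,0.2]},{"claw":1,"travel":[-0.1,0.0,-0.005],"dr":[0.5,9,0.4]},{"claw":1,"travel":[-0.15,0.006,-0.008],"dr":[0.5,13.2,0.4]},{"claw":1,"travel":[-0.2,0.006,-0.011],"dr":[0.5,13.2,0.4]},{"claw":1,"travel":[-0.25,0.006,-0.013],"dr":[0.5,13.2,0.4]}]'

```text
time: 8.7
tcp_pos: [0.4951, 0.0356, 0.357]
eef_rot: [-1.35, -0.949, 0.959]
wrist_force: [1.4, 0.2, 0.6]
finger_gap: 0.999
```

```bash
python3 go.py 70.4 0.4935 -0.0326 .32
```

```text
t 8.7 tcp [0.4951 0.0356 0.357 ] x [ 0.335  0.942 -0.004] y [-0.006 -0.003 -1.   ] yaw 70.42 F [1.4 0.2 0.6] gap 0.999 q [-0.26  0.3   0.17  1.78 -0.06  1.08  1.16]
dr [-0.3, 0.0, -0.2]
[ 0.4935 -0.0326  0.32  ] travel [-0.0646, 0.0372, -0.0215]
```

send_rows --deltas '[{"claw":1,"travel":[-0.035,0.02,-0.012],"dr":[0,0,0]},{"claw":1,"travel":[-0.064,0.037,-0.0215],"dr":[-0.3,0,-0.2]},{"claw":1,"travel":[-0.064,0.037,-0.0215],"dr":[-0.3,0,-0.2]},{"claw":1,"travel":[-0.064,0.037,-0.0215],"dr":[-0.3,0,-0.2]}]'

```text
time: 9.1
tcp_pos: [0.493, -0.0324, 0.3191]
eef_rot: [-1.352, -0.951, 0.954]
wrist_force: [0.3, 0.5, 1.5]
finger_gap: 0.997
```

```bash
python3 - <<'E'
from workcell import ctrl
import cv2,pickle
p=ctrl.camera_params("wrist");im=ctrl.camera("wrist")
cv2.imwrite("pics/w5.png",im[:,:,::-1]);pickle.dump(p,open("w5.pkl","wb"))
z=im[100:240,190:330,::-1];cv2.imwrite("pics/w5z.png",cv2.resize(z,None,fx=4,fy=4,interpolation=cv2.INTER_CUBIC))
E
python3 go.py 70.4 0.4935 -.0326 .32
```

```text
t 9.15 tcp [ 0.4936 -0.0313  0.3197] x [ 0.335  0.942 -0.001] y [-0.001 -0.    -1.   ] yaw 70.45 F [0.5 0.8 1. ] gap 1.002 q [-0.14  0.33  0.19  1.85 -0.07  0.97  1.32]
dr [-0.0, 0.1, -0.0]
[ 0.4935 -0.0326  0.32  ] travel [-0.0013, -0.0003, -0.0004]
```

View pics/w5z.png

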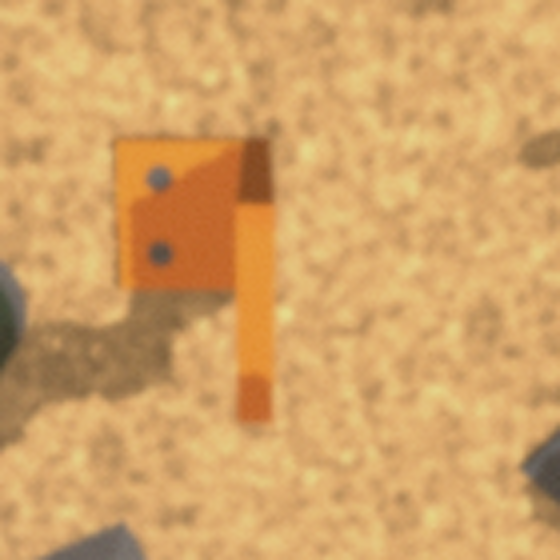

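```bash
python3 - <<'E'
from ray import *
p=pickle.load(open("w5.pkl","rb"))
P=[ray(p,190+x/4-.4,100+y/4-.4,.16) for x,y in[(237,202),(273,204),(272,423),(237,422)]]
P=np.array(P);print(P.round(4),P.mean(0))
d=(P[2]+P[3]-P[0]-P[1])/2;print(np.linalg.norm(d),np.degrees(np.arctan2(d[0],-d[1])))
E
```

```text
[[ 0.4616 -0.0266  0.16  ]
 [ 0.4652 -0.0181  0.16  ]
 [ 0.5216 -0.0383  0.16  ]
 [ 0.5182 -0.0472  0.16  ]] [ 0.49164258 -0.03255423  0.16      ]
0.060050902283516824 70.19575066231592
```

send_rows --deltas '[{"claw":1,"travel":[-0.002,0.05,0.001],"dr":[0,0,0]},{"claw":1,"travel":[-0.002,0.1,0.001],"dr":[0,0,0]},{"claw":1,"travel":[-0.002,0.14,0.001],"dr":[0,0,0]},{"claw":1,"travel":[-0.002,0.166,0.001],"dr":[0,0,0]},{"claw":1,"travel":[-0.002,0.166,0.001],"dr":[0,0,0]}]'

```text
time: 9.65
tcp_pos: [0.4898, -0.0309, 0.1508]
eef_rot: [-1.345, -0.951, 0.961]
wrist_force: [-0.9, 0.4, 0.1]
finger_gap: 1.0
```

```bash
python3 go.py 70.3 0.492 -.0326 .1535
```

```text
t 9.65 tcp [ 0.4898 -0.0309  0.1508] x [ 0.332  0.943 -0.002] y [-0.008  0.001 -1.   ] yaw 70.61 F [-0.9  0.4  0.1] gap 1.0 q [-0.09  0.56  0.14  2.05 -0.14  0.55  1.38]
dr [-0.4, 0.3, -0.1]
[ 0.492  -0.0326  0.1535] travel [-0.0009, -0.0027, -0.0026]
```

send_rows --deltas '[{"claw":1,"travel":[-0.001,-0.0027,-0.0025],"dr":[-0.4,0.3,-0.1]},{"claw":1,"travel":[-0.001,-0.0027,-0.0025],"dr":[-0.4,0.3,-0.1]}]'

```text
time: 9.85
tcp_pos: [0.4933, -0.0321, 0.1551]
eef_rot: [-1.354, -0.955, 0.952]
wrist_force: [0.4, 0.7, 0.3]
finger_gap: 1.005
```

send_rows --deltas '[{"claw":0,"travel":[0,0,0],"dr":[0,0,0]},{"claw":0,"travel":[0,0,0],"dr":[0,0,0]},{"claw":0,"travel":[0,0,0],"dr":[0,0,0]},{"claw":0,"travel":[0,0,0],"dr":[0,0,0]},{"claw":0,"travel":[0,0,0],"dr":[0,0,0]}]'

```text
time: 10.35
tcp_pos: [0.4933, -0.0321, 0.1552]
eef_rot: [-1.354, -0.956, 0.951]
wrist_force: [0.6, 0.3, 0.4]
finger_gap: 0.149
```

send_rows --deltas '[{"claw":0,"travel":[0,0,0],"dr":[0,0,0]},{"claw":0,"travel":[0,0,0],"dr":[0,0,0]}]'

```text
time: 10.55
tcp_pos: [0.4935, -0.0323, 0.1553]
eef_rot: [-1.354, -0.956, 0.951]
wrist_force: [-0.4, -0.5, 2.9]
finger_gap: 0.102
```

```bash
python3 go.py 83.1 0.489 0.07 .30
```

```text
t 10.55 tcp [ 0.4935 -0.0323  0.1553] x [0.336 0.942 0.001] y [ 0.003 -0.    -1.   ] yaw 70.36 F [-0.4 -0.5  2.9] gap 0.102 q [-0.09  0.56  0.14  2.04 -0.14  0.55  1.38]
dr [0.2, -12.7, 0.0]
[0.489 0.07  0.3  ] travel [0.095, -0.1447, 0.0381]
```

send_rows --deltas '[{"claw":0,"travel":[0,-0.03,0],"dr":[0,0,0]},{"claw":0,"travel":[0.0,-0.07,0],"dr":[0,0,0]},{"claw":0,"travel":[0.02,-0.11,0.01],"dr":[0.1,-5,0]},{"claw":0,"travel":[0.06,-0.132,0.025],"dr":[0.2,-10,0]},{"claw":0,"travel":[0.095,-0.132,0.038],"dr":[0.2,-12.7,0]}]'

```text
time: 11.05
tcp_pos: [0.4907, 0.0715, 0.2902]
eef_rot: [-1.266, -1.126, 1.116]
wrist_force: [1.3, -0.5, -4.8]
finger_gap: 0.103
```

```bash
python3 go.py 83.1 0.4895 0.11 .288
```

```text
t 11.05 tcp [0.4907 0.0715 0.2902] x [0.119 0.993 0.003] y [ 0.006  0.003 -1.   ] yaw 83.14 F [ 1.3 -0.5 -4.8] gap 0.103 q [-0.28  0.36  0.12  1.89 -0.05  0.89  1.31]
dr [0.3, 0.0, 0.2]
[0.4895 0.11   0.288 ] travel [0.0381, 0.0023, 0.0058]
```

send_rows --deltas '[{"claw":0,"travel":[0.03,0.0023,0.005],"dr":[0.3,0,0.2]},{"claw":0,"travel":[0.038,0.0023,0.0058],"dr":[0.3,0,0.2]},{"claw":0,"travel":[0.038,0.0023,0.0058],"dr":[0.3,0,0.2]}]'

```text
time: 11.35
tcp_pos: [0.4886, 0.1115, 0.2872]
eef_rot: [-1.261, -1.122, 1.124]
wrist_force: [0.2, -1.3, -4.6]
finger_gap: 0.104
```

```bash
python3 - <<'E'
from workcell import ctrl
import cv2
for n,b in(("side",(130,90,140,120)),):
    im=ctrl.camera(n)[:,:,::-1];cv2.imwrite(f"pics/{n}6.png",im)
    x,y,w,h=b;cv2.imwrite(f"pics/{n}6z.png",cv2.resize(im[y:y+h,x:x+w],None,fx=5,fy=5,interpolation=cv2.INTER_CUBIC))
E
python3 go.py 83.1 0.4934 0.15 .288 0.5 .207 .288
```

```text
t 11.4 tcp [0.4888 0.1096 0.2872] x [ 0.119  0.993 -0.002] y [-0.002 -0.001 -1.   ] yaw 83.19 F [ 1.5  0.3 -4.2] gap 0.104 q [-0.36  0.37  0.11  1.88 -0.05  0.9   1.23]
dr [-0.1, 0.1, -0.1]
[0.4934 0.15   0.288 ] travel [0.0407, -0.0008, 0.0002]
[0.5   0.207 0.288] travel [0.0981, -0.0009, 0.0004]
```

View pics/side6z.png

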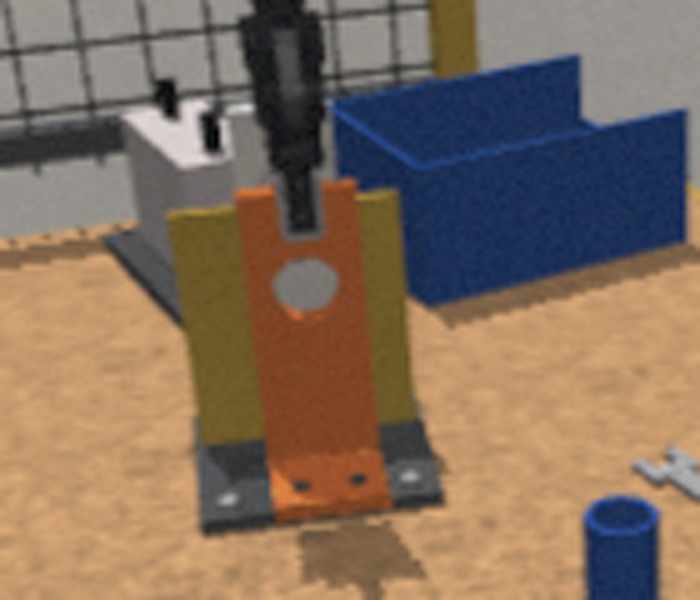

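send_rows --deltas '[{"claw":0,"travel":[0.02,-0.001,0],"dr":[0,0,0]},{"claw":0,"travel":[0.04,-0.001,0],"dr":[0,0,0]},{"claw":0,"travel":[0.06,-0.001,0],"dr":[0,0,0]},{"claw":0,"travel":[0.08,-0.001,0],"dr":[0,0,0]},{"claw":0,"travel":[0.094,-0.001,0],"dr":[0,0,0]}]'

```text
time: 11.9
tcp_pos: [0.5001, 0.2022, 0.2875]
eef_rot: [-1.264, -1.117, 1.123]
wrist_force: [0.1, -0.3, -3.1]
finger_gap: 0.103
```

```bash
python3 go.py 83.1 0.5 .206 .274
```

```text
t 11.9 tcp [0.5001 0.2022 0.2875] x [ 0.12   0.993 -0.003] y [-0.002 -0.002 -1.   ] yaw 83.08 F [ 0.1 -0.3 -3.1] gap 0.103 q [-0.5   0.43  0.09  1.78 -0.05  0.94  1.06]
dr [-0.1, -0.0, -0.2]
[0.5   0.206 0.274] travel [0.0038, 0.0135, 0.0006]
```

send_rows --deltas '[{"claw":0,"travel":[0.004,0.007,0.0006],"dr":[0,0,0]},{"claw":0,"travel":[0.004,0.0135,0.0006],"dr":[0,0,0]},{"claw":0,"travel":[0.004,0.0145,0.0006],"dr":[0,0,0]},{"claw":0,"travel":[0.004,0.0145,0.0006],"dr":[0,0,0]}]'

```text
time: 12.3
tcp_pos: [0.4999, 0.2052, 0.2732]
eef_rot: [-1.265, -1.116, 1.122]
wrist_force: [-0.9, 1.6, 1.1]
finger_gap: 0.1
```

```bash
python3 go.py 83.1 0.5 .206 .273
```

```text
t 12.3 tcp [0.4999 0.2052 0.2732] x [ 0.122  0.993 -0.003] y [-0.003 -0.002 -1.   ] yaw 82.98 F [-0.9  1.6  1.1] gap 0.1 q [-0.5   0.45  0.09  1.8  -0.05  0.91  1.05]
dr [-0.1, -0.1, -0.2]
[0.5   0.206 0.273] travel [0.0008, 0.0002, 0.0]
```

Just in contact; release.

send_rows --deltas '[{"claw":0.5,"travel":[0,0,0],"dr":[0,0,0]},{"claw":0.5,"travel":[0,0,0],"dr":[0,0,0]},{"claw":0.5,"travel":[0,0,0],"dr":[0,0,0]},{"claw":0.5,"travel":[0,0,0],"dr":[0,0,0]}]'

```text
time: 12.7
tcp_pos: [0.5001, 0.2048, 0.2732]
eef_rot: [-1.265, -1.115, 1.121]
wrist_force: [0.4, 0.9, 0.2]
finger_gap: 0.5
```

send_rows --deltas '[{"claw":0.5,"travel":[0,-0.02,0],"dr":[0,0,0]},{"claw":0.5,"travel":[0,-0.05,0],"dr":[0,0,0]},{"claw":1,"travel":[0,-0.08,0],"dr":[0,0,0]},{"claw":1,"travel":[0,-0.08,0],"dr":[0,0,0]}]'

```text
time: 13.1
tcp_pos: [0.5025, 0.2057, 0.3571]
eef_rot: [-1.268, -1.122, 1.115]
wrist_force: [0.6, 0.4, 1.0]
finger_gap: 0.822
```

```bash
python3 - <<'E'
from workcell import ctrl
import cv2
for n,b in(("side",(130,90,140,120)),):
    im=ctrl.camera(n)[:,:,::-1];cv2.imwrite(f"pics/{n}7.png",im)
    x,y,w,h=b;cv2.imwrite(f"pics/{n}7z.png",cv2.resize(im[y:y+h,x:x+w],None,fx=5,fy=5,interpolation=cv2.INTER_CUBIC))
E
python3 go.py 0 0.6439 -.17 .34; python3 go.py 97.2 0.6439 -.17 .34
```

```text
t 13.15 tcp [0.5013 0.2053 0.355 ] x [ 0.123  0.992 -0.001] y [ 0.001 -0.001 -1.   ] yaw 82.95 F [ 0.2 -0.5 -0.5] gap 0.902 q [-0.51  0.37  0.1   1.68 -0.04  1.1   1.05]
dr [0.1, 83.0, 0.0]
[ 0.6439 -0.17    0.34  ] travel [-0.355, 0.0155, -0.1875]
t 13.15 tcp [0.5013 0.2053 0.355 ] x [ 0.123  0.992 -0.001] y [ 0.001 -0.001 -1.   ] yaw 82.95 F [ 0.2 -0.5 -0.5] gap 0.902 q [-0.51  0.37  0.1   1.68 -0.04  1.1   1.05]
dr [0.1, -14.2, -0.1]
[ 0.6439 -0.17    0.34  ] travel [-0.355, 0.0155, -0.1875]
```

View pics/side7z.png

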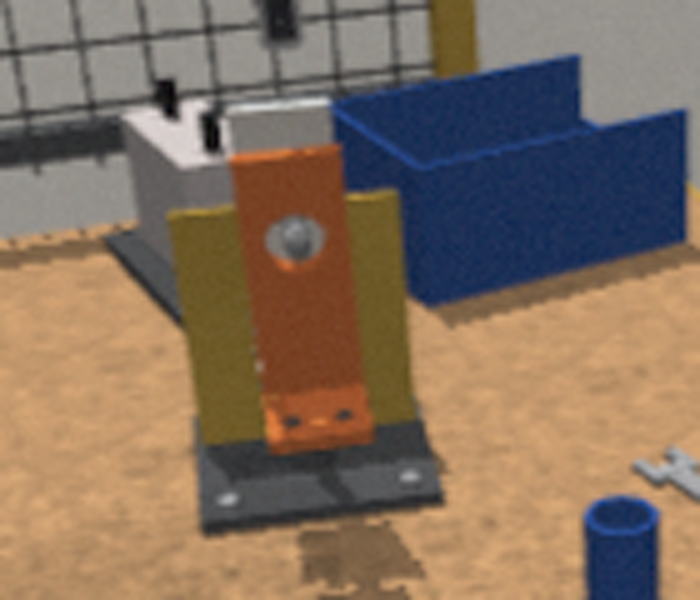

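send_rows --deltas '[{"claw":1,"travel":[-0.355,0,-0.1875],"dr":[0,0,0]},{"claw":1,"travel":[-0.355,0,-0.1875],"dr":[0,0,0]},{"claw":1,"travel":[-0.355,0,-0.1875],"dr":[0,0,0]},{"claw":1,"travel":[-0.355,0.0,-0.1875],"dr":[0,0,0]},{"claw":1,"travel":[-0.355,0.0,-0.1875],"dr":[0,0,0]}]'

```text
time: 13.65
tcp_pos: [0.5895, -0.0303, 0.3533]
eef_rot: [-1.265, -1.118, 1.119]
wrist_force: [1.2, 0.8, 1.3]
finger_gap: 0.998
```

```bash
python3 go.py 83 0.6439 -.17 .32
```

```text
t 13.65 tcp [ 0.5895 -0.0303  0.3533] x [ 0.122  0.992 -0.001] y [-0.001 -0.001 -1.   ] yaw 82.97 F [1.2 0.8 1.3] gap 0.998 q [-0.1   0.45  0.16  1.55 -0.07  1.15  1.52]
dr [-0.0, -0.0, -0.1]
[ 0.6439 -0.17    0.32  ] travel [-0.132, 0.0334, -0.0711]
```

send_rows --deltas '[{"claw":1,"travel":[-0.044,0.01,-0.024],"dr":[0,0,0]},{"claw":1,"travel":[-0.088,0.022,-0.048],"dr":[0,0,0]},{"claw":1,"travel":[-0.132,0.033,-0.071],"dr":[0,0,0]},{"claw":1,"travel":[-0.132,0.033,-0.071],"dr":[0,0,0]},{"claw":1,"travel":[-0.132,0.033,-0.071],"dr":[0,0,0]}]'

```text
time: 14.15
tcp_pos: [0.6427, -0.1721, 0.3178]
eef_rot: [-1.264, -1.112, 1.119]
wrist_force: [1.0, 0.6, -0.1]
finger_gap: 0.998
```

```bash
python3 - <<'E'
from workcell import ctrl
import cv2,pickle
p=ctrl.camera_params("wrist");im=ctrl.camera("wrist")
cv2.imwrite("pics/w8.png",im[:,:,::-1]);pickle.dump(p,open("w8.pkl","wb"))
E
python3 go.py 83 0.6439 -.17 .32
```

```text
t 14.2 tcp [ 0.6431 -0.1697  0.3187] x [0.123 0.992 0.   ] y [-0.003  0.001 -1.   ] yaw 82.93 F [ 0.3  1.  -0.3] gap 1.0 q [ 0.12  0.6   0.17  1.38 -0.1   1.17  1.75]
dr [-0.2, -0.1, 0.0]
[ 0.6439 -0.17    0.32  ] travel [-0.0002, -0.0013, -0.0008]
```

View pics/w8.png

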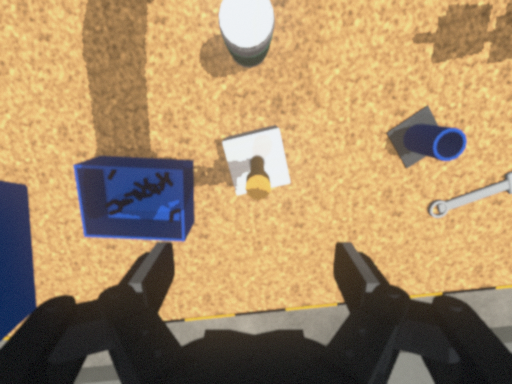

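```bash
python3 - <<'E'
from ray import *
p=pickle.load(open("w8.pkl","rb"))
print('pin',ray(p,258,181.5,.18),'cup rim',ray(p,450,144,.08))
E
```

```text
pin [ 0.63872407 -0.16758787  0.18      ] cup rim [0.64784353 0.08426614 0.08      ]
```

send_rows --deltas '[{"claw":1,"travel":[0.0005,0.05,0],"dr":[0,0,0]},{"claw":1,"travel":[0.0005,0.1,0],"dr":[0,0,0]},{"claw":1,"travel":[0.0005,0.14,0],"dr":[0,0,0]},{"claw":1,"travel":[0.0005,0.153,0],"dr":[0,0,0]},{"claw":1,"travel":[0.0005,0.153,0],"dr":[0,0,0]}]'

```text
time: 14.7
tcp_pos: [0.6418, -0.1668, 0.1643]
eef_rot: [-1.258, -1.115, 1.121]
wrist_force: [0.1, 0.5, 0.0]
finger_gap: 0.999
```

```bash
python3 go.py 83 0.6425 -.169 .166
```

```text
t 14.7 tcp [ 0.6418 -0.1668  0.1643] x [0.121 0.993 0.001] y [-0.007  0.002 -1.   ] yaw 83.06 F [0.1 0.5 0. ] gap 0.999 q [ 0.13  0.75  0.14  1.55 -0.13  0.86  1.77]
dr [-0.4, 0.1, 0.1]
[ 0.6425 -0.169   0.166 ] travel [-0.0021, -0.0017, -0.001]
```

send_rows --deltas '[{"claw":1,"travel":[-0.002,-0.0015,-0.001],"dr":[-0.4,0,0]},{"claw":1,"travel":[-0.002,-0.0015,-0.001],"dr":[-0.4,0,0]}]'

```text
time: 14.9
tcp_pos: [0.6442, -0.1691, 0.1688]
eef_rot: [-1.267, -1.124, 1.117]
wrist_force: [0.9, 0.2, 0.0]
finger_gap: 0.998
```

send_rows --deltas '[{"claw":0,"travel":[0,0,0],"dr":[0,0,0]},{"claw":0,"travel":[0,0,0],"dr":[0,0,0]},{"claw":0,"travel":[0,0,0],"dr":[0,0,0]},{"claw":0,"travel":[0,0,0],"dr":[0,0,0]},{"claw":0,"travel":[0,0,0],"dr":[0,0,0]}]'

```text
time: 15.4
tcp_pos: [0.6445, -0.1692, 0.1693]
eef_rot: [-1.268, -1.124, 1.117]
wrist_force: [0.5, 0.9, 3.4]
finger_gap: 0.287
```

send_rows --deltas '[{"claw":0,"travel":[0,0,0],"dr":[0,0,0]},{"claw":0,"travel":[0,0,0],"dr":[0,0,0]}]'

```text
time: 15.6
tcp_pos: [0.6445, -0.1691, 0.1693]
eef_rot: [-1.267, -1.124, 1.117]
wrist_force: [-0.1, -1.2, 2.2]
finger_gap: 0.288
```

```bash
python3 go.py 83 0.6425 -.169 .166
```

```text
t 15.6 tcp [ 0.6445 -0.1691  0.1693] x [0.12  0.993 0.001] y [ 0.006  0.    -1.   ] yaw 83.09 F [-0.1 -1.2  2.2] gap 0.288 q [ 0.13  0.74  0.14  1.55 -0.13  0.85  1.77]
dr [0.3, 0.1, 0.1]
[ 0.6425 -0.169   0.166 ] travel [-0.0001, 0.0032, 0.002]
```

send_rows --deltas '[{"claw":0,"travel":[0,-0.02,0],"dr":[0,0,0]},{"claw":0,"travel":[0,-0.04,0],"dr":[0,0,0]},{"claw":0,"travel":[0,-0.07,0],"dr":[0,0,0]},{"claw":0,"travel":[0,-0.1,0],"dr":[0,0,0]},{"claw":0,"travel":[0,-0.12,0],"dr":[0,0,0]}]'

```text
time: 16.1
tcp_pos: [0.6442, -0.1694, 0.291]
eef_rot: [-1.269, -1.125, 1.116]
wrist_force: [0.6, 0.9, -2.2]
finger_gap: 0.285
```

```bash
python3 go.py 83 0.648 0.082 .29
```

```text
t 16.1 tcp [ 0.6442 -0.1694  0.291 ] x [0.121 0.993 0.001] y [ 0.007 -0.    -1.   ] yaw 83.07 F [ 0.6  0.9 -2.2] gap 0.285 q [ 0.12  0.62  0.16  1.43 -0.11  1.1   1.76]
dr [0.4, 0.1, 0.0]
[0.648 0.082 0.29 ] travel [0.2501, 0.001, 0.0265]
```

send_rows --deltas '[{"claw":0,"travel":[0.04,0,0.004],"dr":[0,0,0]},{"claw":0,"travel":[0.085,0,0.009],"dr":[0,0,0]},{"claw":0,"travel":[0.13,0,0.014],"dr":[0,0,0]},{"claw":0,"travel":[0.175,0,0.019],"dr":[0,0,0]},{"claw":0,"travel":[0.215,0,0.023],"dr":[0,0,0]}]'

```text
time: 16.6
tcp_pos: [0.6466, 0.0495, 0.2903]
eef_rot: [-1.267, -1.125, 1.117]
wrist_force: [1.1, 0.4, -0.8]
finger_gap: 0.287
```

```bash
python3 go.py 83 0.648 0.0825 .285
```

```text
t 16.6 tcp [0.6466 0.0495 0.2903] x [0.119 0.993 0.001] y [ 0.006  0.001 -1.   ] yaw 83.14 F [ 1.1  0.4 -0.8] gap 0.287 q [-0.21  0.59  0.16  1.48 -0.1   1.07  1.42]
dr [0.3, 0.1, 0.1]
[0.648  0.0825 0.285 ] travel [0.0329, 0.0053, 0.0026]
```

send_rows --deltas '[{"claw":0,"travel":[0.02,0.003,0.002],"dr":[0,0,0]},{"claw":0,"travel":[0.033,0.005,0.0026],"dr":[0.3,0,0]},{"claw":0,"travel":[0.033,0.005,0.0026],"dr":[0.3,0,0]},{"claw":0,"travel":[0.033,0.005,0.0026],"dr":[0.3,0,0]}]'

```text
time: 17.0
tcp_pos: [0.648, 0.0804, 0.285]
eef_rot: [-1.265, -1.119, 1.12]
wrist_force: [0.6, -0.5, -1.2]
finger_gap: 0.283
```

```bash
python3 - <<'E'
from workcell import ctrl
import cv2
for n,b in(("side",(200,90,120,140)),):
    im=ctrl.camera(n)[:,:,::-1];cv2.imwrite(f"pics/{n}9.png",im)
    x,y,w,h=b;cv2.imwrite(f"pics/{n}9z.png",cv2.resize(im[y:y+h,x:x+w],None,fx=4,fy=4,interpolation=cv2.INTER_CUBIC))
p=ctrl.camera_params("wrist")
im=ctrl.camera("wrist")[:,:,::-1];cv2.imwrite("pics/w9.png",im)
E
python3 go.py 83 0.648 0.0825 .285
```

```text
t 17.1 tcp [0.6482 0.0797 0.2854] x [ 0.123  0.992 -0.   ] y [ 0.001 -0.    -1.   ] yaw 82.95 F [-0.2  0.1 -1.5] gap 0.284 q [-0.26  0.61  0.16  1.47 -0.1   1.08  1.37]
dr [0.1, -0.1, -0.0]
[0.648  0.0825 0.285 ] travel [0.0028, 0.0004, 0.0005]
```

View pics/side9z.png

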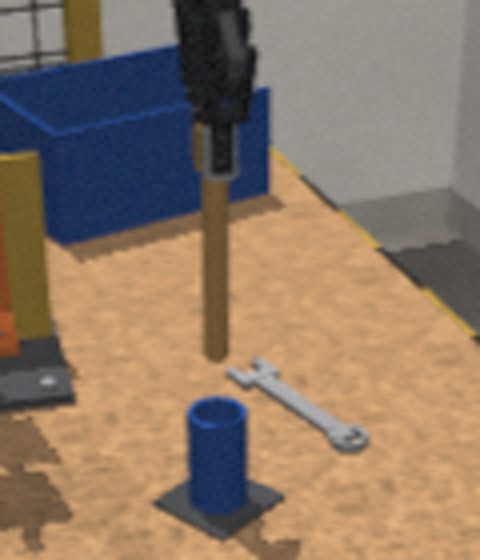

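View pics/w9.png

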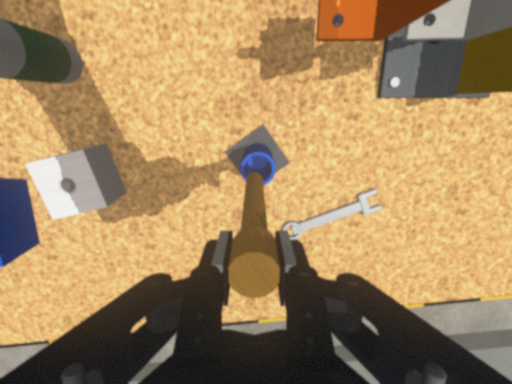

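send_rows --deltas '[{"claw":0,"travel":[0.002,0.02,0],"dr":[0,0,0]},{"claw":0,"travel":[0.002,0.045,0],"dr":[0,0,0]},{"claw":0,"travel":[0.002,0.07,0],"dr":[0,0,0]},{"claw":0,"travel":[0.002,0.095,0],"dr":[0,0,0]},{"claw":0,"travel":[0.002,0.11,0],"dr":[0,0,0]}]'

```text
time: 17.6
tcp_pos: [0.6478, 0.0794, 0.1737]
eef_rot: [-1.266, -1.114, 1.118]
wrist_force: [-0.7, 0.7, -0.5]
finger_gap: 0.289
```

```bash
python3 go.py 83 0.648 0.082 .167
```

```text
t 17.6 tcp [0.6478 0.0794 0.1737] x [ 0.125  0.992 -0.002] y [-0.001 -0.002 -1.   ] yaw 82.8 F [-0.7  0.7 -0.5] gap 0.289 q [-0.25  0.72  0.14  1.58 -0.12  0.85  1.38]
dr [-0.1, -0.2, -0.1]
[0.648 0.082 0.167] travel [0.0026, 0.0067, 0.0001]
```

send_rows --deltas '[{"claw":0,"travel":[0.002,0.004,0],"dr":[0,0,0]},{"claw":0,"travel":[0.002,0.007,0],"dr":[0,0,0]},{"claw":0,"travel":[0.002,0.009,0],"dr":[0,0,0]}]'

```text
time: 17.9
tcp_pos: [0.6488, 0.0811, 0.1655]
eef_rot: [-1.268, -1.115, 1.117]
wrist_force: [0.6, -0.0, -1.1]
finger_gap: 0.286
```

```bash
python3 go.py 83 0.648 0.082 .165
```

```text
t 17.9 tcp [0.6488 0.0811 0.1655] x [ 0.126  0.992 -0.002] y [ 0.    -0.002 -1.   ] yaw 82.77 F [ 0.6 -0.  -1.1] gap 0.286 q [-0.25  0.73  0.14  1.59 -0.12  0.83  1.38]
dr [0.0, -0.2, -0.1]
[0.648 0.082 0.165] travel [0.0008, 0.0005, 0.0009]
```

send_rows --deltas '[{"claw":0,"travel":[0,0.0015,0],"dr":[0,0,0]},{"claw":0,"travel":[0,0.002,0],"dr":[0,0,0]}]'

```text
time: 18.1
tcp_pos: [0.6498, 0.081, 0.1652]
eef_rot: [-1.269, -1.117, 1.115]
wrist_force: [-1.3, -1.3, 7.8]
finger_gap: 0.285
```

```bash
python3 go.py 83 0.648 0.082 .165
```

```text
t 18.1 tcp [0.6498 0.081  0.1652] x [ 0.126  0.992 -0.001] y [ 0.003 -0.001 -1.   ] yaw 82.77 F [-1.3 -1.3  7.8] gap 0.285 q [-0.25  0.73  0.14  1.59 -0.12  0.83  1.38]
dr [0.2, -0.2, -0.1]
[0.648 0.082 0.165] travel [0.0007, 0.0002, 0.0019]
```

Floor contact. Release and retreat up.

send_rows --deltas '[{"claw":0.7,"travel":[0,0,0],"dr":[0,0,0]},{"claw":0.7,"travel":[0,0,0],"dr":[0,0,0]},{"claw":0.9,"travel":[0,0,0],"dr":[0,0,0]},{"claw":0.9,"travel":[0,0,0],"dr":[0,0,0]},{"claw":0.9,"travel":[0,0,0],"dr":[0,0,0]}]'

```text
time: 18.6
tcp_pos: [0.6497, 0.081, 0.1651]
eef_rot: [-1.269, -1.117, 1.115]
wrist_force: [-1.0, -0.6, -0.2]
finger_gap: 0.905
```

send_rows --deltas '[{"claw":0.9,"travel":[0,-0.03,0],"dr":[0,0,0]},{"claw":0.9,"travel":[0,-0.07,0],"dr":[0,0,0]},{"claw":0.9,"travel":[0,-0.12,0],"dr":[0,0,0]},{"claw":0.9,"travel":[0,-0.17,0],"dr":[0,0,0]},{"claw":0.9,"travel":[0,-0.17,0],"dr":[0,0,0]}]'

```text
time: 19.1
tcp_pos: [0.6531, 0.0814, 0.3434]
eef_rot: [-1.278, -1.129, 1.106]
wrist_force: [-0.0, -0.1, -0.3]
finger_gap: 0.901
```

```bash
python3 - <<'E'
from workcell import ctrl
import cv2
for n in("side","top","wrist"):
    im=ctrl.camera(n)[:,:,::-1];cv2.imwrite(f"pics/{n}10.png",im)
    if n=="side":
        x,y,w,h=150,90,170,125;cv2.imwrite("pics/s10z.png",cv2.resize(im[y:y+h,x:x+w],None,fx=4.5,fy=4.5,interpolation=cv2.INTER_CUBIC))
E
python3 go.py
```

```text
t 19.25 tcp [0.6487 0.0813 0.3346] x [ 0.126  0.992 -0.001] y [ 0.002 -0.001 -1.   ] yaw 82.77 F [ 0.1 -1.3 -1.3] gap 0.902 q [-0.27  0.57  0.17  1.4  -0.1   1.18  1.36]
```

View pics/s10z.png

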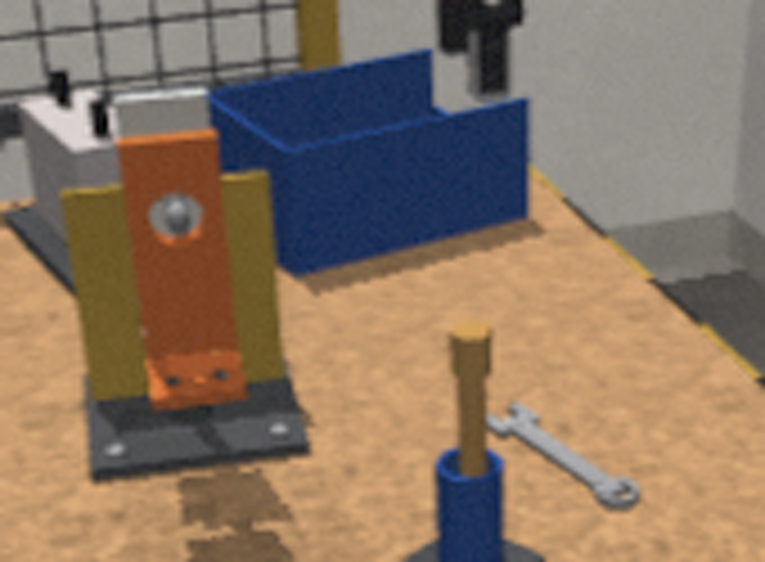

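View pics/side10.png

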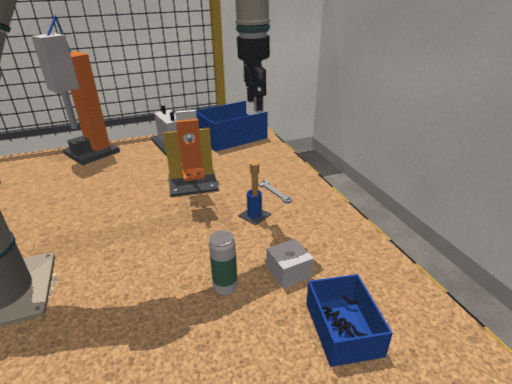

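View pics/wrist10.png

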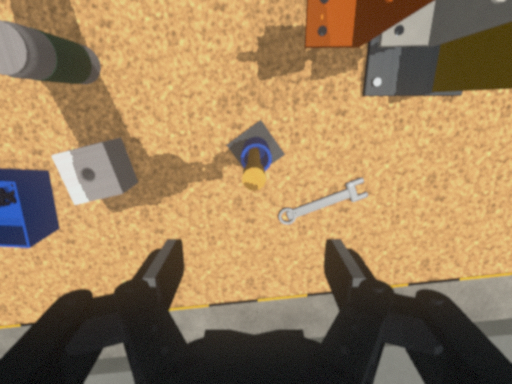

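View pics/top10.png

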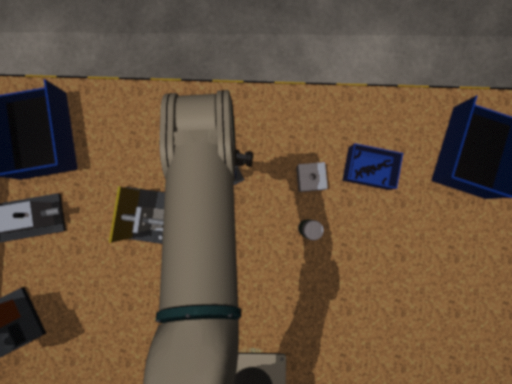

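```bash
python3 -c "
from workcell import ctrl
print(ctrl.finish_job(),ctrl.state()['time'])"
```

```text
the job is handed in; nothing more can be done
the job is handed in; nothing more can be done
```

The station is cleared as asked, and I handed the job in at about 19 s of the 67 s allowed.

- **Brackets:** I hung the white bracket first, about 41 mm from the upright, then the orange one in front at about 122 mm. Both feet point towards the bar's tip. The side picture shows the bar through the orange eye with the white bracket behind it. The white eye's fit was seen before the orange one went on.
- **Pin:** I pulled it from the fixture block and stood it head up in the blue cup. The wrist force rose to about 8 N at the expected floor height, which says it reached the bottom. The last pictures show it standing with the fixture's bore empty.
- **Other items:** The spray can, bin and wrench look unmoved in the last pictures, compared by eye. The gripper is open and clear of everything, about 0.33 m up.
- **Forces:** The highest wrist force in any reading was about 18 N, as the white bracket touched the bar.
- **Disagreements:** Camera measurements differed by up to about 2 mm for the brackets, about 3 mm for the cup and about 5 mm for the pin head, all within what the grasps and fits allowed. No check failed.

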